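# Load the lens and hold the inspection mast at full height

### The job

Set the taller of the two camera lenses upright in the round cradle of the telescoping mast, lowering it in without dropping it, and let go of it. Then squeeze in the release button on the side of the mast's head and pull the head up past its first stop to its second, so that both tubes are fully out with the lens still standing in the cradle. Finish holding the head up there with the button still squeezed in, and leave everything else on the desk where it is.

Things in the scene. Friction and masses are not known exactly. Their poses are not given: they have to be found in the camera images.
- tall_lens: the taller, narrower camera lens: black ribbed barrel, 44 mm across, 48 mm high, about 0.12 kg, loose, upright on the desk. Origin: centre of its underside, z up along the barrel. It is to go into the cradle.
- mast: telescoping inspection mast screwed to the desk: steel foot plate 110 x 90 x 12 mm, black tube with a 48 mm collar whose top is 105 mm above the desk, two thinner tubes inside, and on top the head with the cradle on an arm. Origin: centre of the foot's underside on the desk, on the tubes' axis; z up, x points from the cradle towards the head, y towards the button side.
- head: the mast's aluminium head block, 36 mm (its x) by 34 mm (its y) by 45 mm high. Origin: the block's centre, 145.5 mm above the desk when the mast is down, 265.5 mm when fully out; axes as the mast's. To grip it, close the fingers along its y, one on the button and one on the bare face opposite, from above: 40 mm across with the button out, 34 mm with it in.
- cradle: round grey cup fixed to the head on a short arm on the head's -x side, its axis 85 mm from the head's: 66 mm outside, 58 mm inside, 13 mm high, with a 5 mm floor, so 8 mm deep. Origin: centre of its underside; axes as the mast's. When the mast is down the underside is 123 mm above the desk and the rim 136 mm.
- seat (a point): centre of the cradle's inner floor, 128 mm above the desk when the mast is down, where the lens's underside is to stand; axes as the mast's.
- button (a point): centre of the outer face of the black release button, a disc 18 mm across in the middle of the head's +y face, standing 6 mm out of that face (23 mm from the mast's axis).
- release (a joint): how far the button is pressed in: 0 out, 0.006 m fully in (flush with the head's face). A spring pushes it out: 2 N to start it, 5 N fully in. A latch keeps the head down (about 1 mm of play) unless the button is in by more than about 3 mm.
- upper_stage (a joint): travel of the upper tube, which carries the head, out of the lower tube: 0 down, 0.060 m out (the first stop).
- lower_stage (a joint): travel of the lower tube out of the mast: 0 down, 0.060 m out (the second stop). It follows only once the upper tube has reached its stop, so the head rises 0.120 m in all. Head, tubes and lens slide only up and down, take 3 to 7 N to lift, and sink back when let go.
- flat_lens: the other lens, to be left alone: flatter and wider, black, 60 mm across, 24 mm high, loose. Origin: centre of its underside.
- gimbal_plate: bystander: grey plastic plate 90 x 90 x 8 mm with a twist socket 64 mm across, 20 mm high in all. Origin: centre of its underside.
- motor_cap: bystander: red silicone motor cap, 30 mm across, 18 mm high. Origin: centre of its underside.
- wrench_holder: bystander: steel hex wrench holder 30 x 85 mm, 85 mm high with its wrenches. Origin: centre of its underside.
- controller_case: bystander: green-tinted flight controller case 55 x 45 x 17 mm. Origin: centre of its underside.
- drone_motor: bystander: small brushless motor 29 mm across, 32 mm high with its shaft. Origin: centre of its underside.
- driver: bystander: screwdriver 160 mm long, lying on the desk.
There are look-alikes about, which are no part of the job. Of the things that look like the mast, the smaller one is meant. What is shaped like the tall_lens but yellow is not meant.

How it is judged:
By the outcome, as a careful person would: the job done as asked, in the order asked, and still so for the second after the job is handed in, while the arm keeps its last pose, push and grip.
It also fails if it takes over 53 s, if anything falls off the work surface, if the arm or the gripper's body presses on something with over 40 N, if the wrist force passes 120 N, or if a joint passes its speed limit or range.

### The arm

A 6-joint arm with a two-finger parallel gripper is mounted at the origin on the work surface. World frame = base frame: x ahead of the robot, y to its left, z up, the work surface at z = 0. Lengths are in m, angles in rad, forces in N, time in s.
With the tool pointing down it reaches from about 0.35 to 0.95 m from the base axis. Payload 17.4 kg.
Tool frame: the origin (TCP) lies at the very end of the fingers, on their centre line; the grasp point (between the pads) lies 19 mm behind it; z points along the fingers, y is the direction in which the jaws open and shut (so a half turn about z gives the same grasp; the last joint's range is limited). The gripper opens to 93 mm and grips with 3 to 60 N. Pads are 15 mm wide; open, the fingers measure 128 mm over their backs; the gripper's body (75 mm by 188 mm) begins 65 mm behind the grasp point.
Start: joints at [1.215, 0.116, 1.442, -0, 1.584, -0.038], TCP at [0.211, 0.641, 0.219] pointing down, gripper open.
Joint ranges: [-2.83, 2.83], [-0.83, 2.19], [0.07, 2.5], [-1.14, 4.28], [0.01, 3], [-2.97, 2.97]. Speed limits (rad/s): [1.89, 1.89, 2.22, 3.14, 3.14, 3.14].

### API

Orientations are given as a unit quaternion [w, x, y, z].
In Python, from rig import * gives the robot as it stands.
- The arm moves only by the tool apply_moves, never from a script. Its argument "steps" is a list of rows, each a list of 7 numbers: the opening, from 0 (shut) to 1 (fully open), then the shift along the tool's x, y, z in cm, then the turn, a rotation vector about the tool's x, y, z in degrees. A call has 1 to 12 rows; each row is the pose to reach, as a shift and turn from the pose commanded when the call began, along the tool's axes at that moment; what a row does not reach only later rows make up. A row lasts 1/8 s, in which the tool goes at most 62.5 mm and 10.7 degrees, less where a joint would pass 70% of its speed; a pose out of reach is approached as far as the arm can. A call with a gripper value outside its range is refused whole. The fingers move at their own pace and stop on an object; "newtons" is the grip in N (left out, the last holds). Time passes only in rows, so rows that repeat a pose let the fingers close. It gives the time, the measured TCP pose, the force and the opening at its end, in the units of the state.
- state(): the state, without advancing time (a new reading comes with each control period).
- grab_frame(name): name is "side" or "top" or "wrist"; returns a dict with "image" (420x560x3 uint8, red, green, blue), "mtx" (3x3 intrinsics, pixels), "T" (4x4, takes a point from camera to world coordinates). Camera axes: x right, y up, looking along -z (the intrinsics and any distortion apply to the point x, -y, -z); pixel columns grow to the right and rows downward; lengths in m; the calibration is good to about 2 mm. A picture is of the moment at which its call begins. There is no depth.
- job_done(): hands the job in, once; it reports no verdict.
The state is a dict: "t": time; "qpos": joint angles; "qvel": joint speeds; "joint_efforts": joint torques, N m; "eef_pos": TCP position; "orientation": TCP orientation; "ft_force": force on the tool from outside, world axes, zero at the start; "moment": the same for the moment, N m; "gripper_width": finger opening in m.
Only numpy, scipy, OpenCV 4.12 (cv2) and the standard library are available. Lean on these libraries where they do the work, as an engineer would, in place of code of your own. Each camera call takes 0.05 s, during which the arm holds its last target.

## Working session

There is one attempt and no reset: what is moved stays moved. The work goes in short steps, Python scripts to look and compute and a tool call to move; the robot and the scene stay as the last step left them, time stands still between calls to the robot, and variables do not carry over. Pictures are saved under pics/ and viewed, and the job is handed in when it is done.

Besides the shell and the picture viewer there is one more tool, called after "Emit:" in YAML: its name, and indented under it one key for each argument. apply_moves: Moves the arm, as the interface text tells. Its arguments: {"type":"object","properties":{"steps":{"type":"array","items":{"type":"array","items":{"type":"number"}}},"newtons":{"type":"number"}},"required":["steps"]}

```bash
mkdir -p pics; ls
python3 - <<'E'
from rig import *
import cv2
s=state();print(s)
for n in ["side","top","wrist"]:
    f=grab_frame(n);cv2.imwrite(f"pics/{n}0.png",f["image"][:,:,::-1]);print(n,f["mtx"],f["T"])
    print({k for k in f})
E
```

```text
pics
{'t': 0.0, 'qpos': array([ 1.21519313e+00,  1.16501865e-01,  1.44227237e+00, -1.62387622e-06,
        1.58399676e+00, -3.77709448e-02]), 'qvel': array([-0.00216568, -0.00122994, -0.00154987, -0.0003158 ,  0.0001362 ,
       -0.00065533]), 'joint_efforts': array([-3.18864797e-03, -7.21277118e+01, -6.22586775e+01,  7.78604206e-02,
        2.42214231e-02, -1.35923979e-04]), 'eef_pos': array([0.21086163, 0.64100288, 0.21789006]), 'orientation': array([-1.14340193e-04,  1.58248066e-01,  9.87399211e-01, -5.77969159e-04]), 'ft_force': array([ 0.08482497, -0.37311868,  0.80639636]), 'moment': array([-0.01693582,  0.01388596,  0.02903566]), 'gripper_width': 0.09302379364314586}
side [[543.88822572   0.         282.32411837]
 [  0.         543.88822572 206.10364221]
 [  0.           0.           1.        ]] [[-0.99409332  0.0773135  -0.07616488  0.46794898]
 [-0.10800667 -0.77351239  0.62451032  0.70683572]
 [-0.0106314   0.62904785  0.77729388  1.11149987]
 [ 0.          0.          0.          1.        ]]
{'image', 'mtx', 'T'}
top [[544.19887654   0.         287.53122568]
 [  0.         544.19887654 212.17673648]
 [  0.           0.           1.        ]] [[ 0.02747422  0.98200928 -0.1868233   0.31409121]
 [-0.99920805  0.03236029  0.02315364 -0.08822937]
 [ 0.02878274  0.18603921  0.98212065  1.40859081]
 [ 0.          0.          0.          1.        ]]
{'image', 'mtx', 'T'}
wrist [[320.71064574   0.         279.34437144]
 [  0.         320.71064574 209.5131756 ]
 [  0.           0.           1.        ]] [[ 3.13581567e-01 -9.09013694e-01 -2.74519044e-01  1.34770510e-01]
 [ 9.49560898e-01  2.99935880e-01  9.15017463e-02  6.68167464e-01]
 [-8.38229592e-04 -2.89365810e-01  9.57218222e-01  3.84605694e-01]
 [ 0.00000000e+00  0.00000000e+00  0.00000000e+00  1.00000000e+00]]
{'image', 'mtx', 'T'}
```

View pics/side0.png

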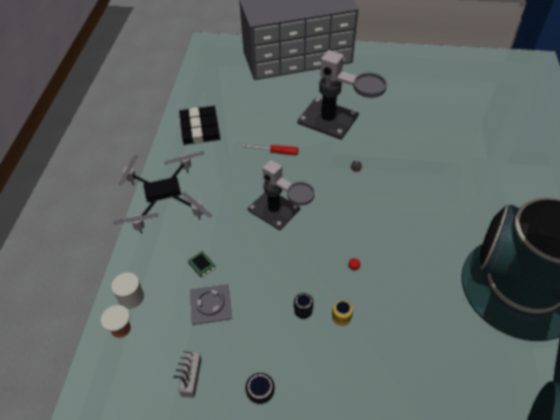

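View pics/top0.png

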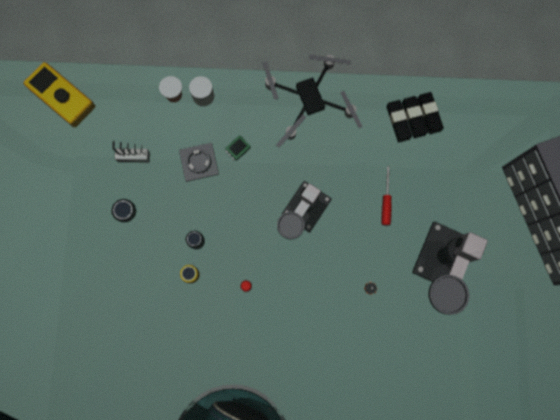

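View pics/wrist0.png

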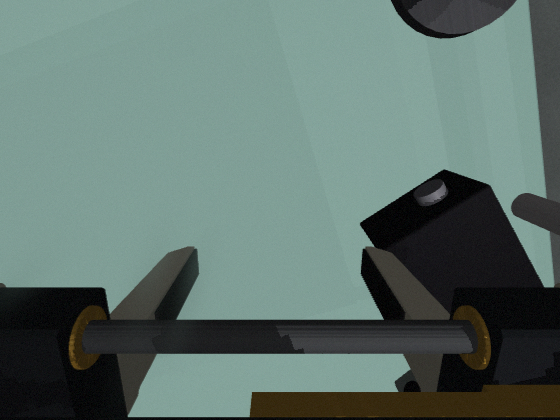

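Candidates: for the lens, black at top (195,240), yellow at (189,273), and a flat, wide one at (123,210). For the mast, small at top (305,205) and large at (450,265). The narrow black lens and the smaller mast fit the description. I'll confirm both with crops and measurements.

```bash
cat > h.py <<'E'
import numpy as np, cv2
def ray(f,u,v):
    K=f["mtx"];d=np.array([(u-K[0,2])/K[0,0],-(v-K[1,2])/K[1,1],-1.]);T=f["T"];return T[:3,3],T[:3,:3]@d
def onz(f,u,v,z):
    o,d=ray(f,u,v);return o+d*(z-o[2])/d[2]
def proj(f,p):
    T=f["T"];c=T[:3,:3].T@(np.asarray(p,float)-T[:3,3]);K=f["mtx"]
    return np.array([K[0,2]+K[0,0]*c[0]/-c[2],K[1,2]+K[1,1]*-c[1]/-c[2]])
def crop(f,u0,v0,w,h,k,name):
    im=f["image"][v0:v0+h,u0:u0+w,::-1];cv2.imwrite(name,cv2.resize(im,None,fx=k,fy=k,interpolation=cv2.INTER_CUBIC))
def tri(f,a,g,b):
    o1,d1=ray(f,*a);o2,d2=ray(g,*b);A=np.c_[d1,-d2];s=np.linalg.lstsq(A,o2-o1,rcond=None)[0]
    p,q=o1+s[0]*d1,o2+s[1]*d2;return (p+q)/2,np.linalg.norm(p-q)
E
python3 - <<'E'
from rig import *
from h import *
f=grab_frame("top");g=grab_frame("side")
a=cv2.resize(f["image"][170:290,170:350,::-1],None,fx=4.4,fy=4.4,interpolation=cv2.INTER_CUBIC)
cv2.imwrite("pics/topc.png",a)
crop(g,240,150,120,180,3.3,"pics/sidec.png")
for n,u,v in [("black",195,240),("yellow",189,273),("flat",123,210)]: print(n,onz(f,u,v,.048))
E
```

```text
black [0.4942396  0.10986583 0.048     ]
yellow [0.41138978 0.11980666 0.048     ]
flat [0.56481137 0.29527966 0.048     ]
```

View pics/topc.png

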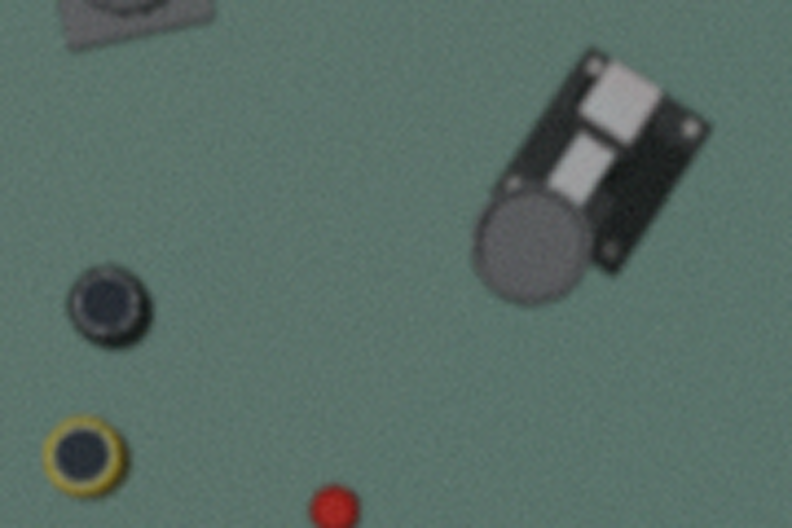

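View pics/sidec.png

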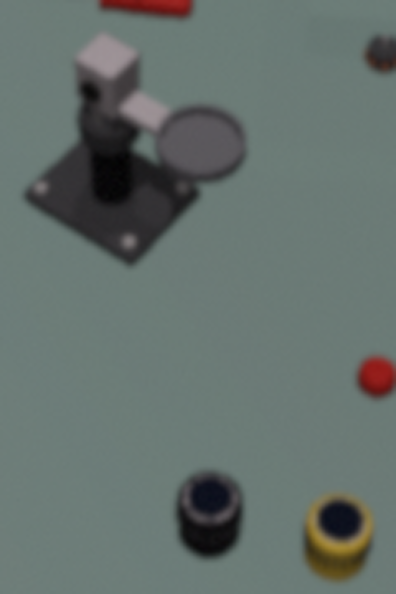

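Top crop: the narrow black lens is at (105,303) and the yellow look-alike is below it. The smaller mast is at upper right, with its head at (622,100) and cup at (532,246). The side crop shows the dark button at (90,90) on the head's face. Next I'll measure these with masks.

```bash
cat > m.py <<'E'
from rig import *
from h import *
def big(m,box):
    M=np.zeros_like(m);u0,v0,u1,v1=box;M[v0:v1,u0:u1]=m[v0:v1,u0:u1]
    c,_=cv2.findContours(M,cv2.RETR_EXTERNAL,cv2.CHAIN_APPROX_NONE);return max(c,key=cv2.contourArea)
if __name__=="__main__":
    f=grab_frame("top");g=grab_frame("side")
    fi=f["image"].astype(int);gi=g["image"].astype(int)
    # foreground: not greenish desk
    fg=lambda i:((i[:,:,1]-i[:,:,0]<11)).astype(np.uint8)*255
    br=lambda i:((i.min(2)>125)&(i[:,:,1]-i[:,:,0]<8)).astype(np.uint8)*255
    c=big(fg(fi),(175,220,213,255));print("lens blob top",cv2.minEnclosingCircle(c),cv2.contourArea(c))
    c=big(fg(gi),(285,285,322,322));x,y,w,h=cv2.boundingRect(c);print("lens side box",x,y,w,h)
    # head top quad
    c=big(br(fi),(295,175,330,206));r=cv2.minAreaRect(c);print("head top(top)",r);print(onz(f,*r[0],.168))
    q=cv2.boxPoints(r);P=np.array([onz(f,*p,.168)[:2] for p in q]);E=np.roll(P,-1,0)-P;print("edges",np.linalg.norm(E,axis=1),np.degrees(np.arctan2(E[:,1],E[:,0])))
    # foot: hull of fg blob
    c=big(fg(fi),(270,170,340,245))
    print("foot",cv2.minAreaRect(c))
    # cup
    gray=((fi.max(2)<125)&(fi.min(2)>70)&(fi[:,:,1]-fi[:,:,0]<8)).astype(np.uint8)*255
    cv2.imwrite("pics/mk.png",cv2.resize(np.hstack([br(fi)[170:250,260:350],gray[170:250,260:350],fg(fi)[170:250,260:350]]),None,fx=2.9,fy=2.9))
    crop(f,265,170,75,80,7,"pics/mast7.png");crop(g,245,155,75,75,7,"pics/mastside7.png")
    crop(f,175,220,40,40,10,"pics/l10.png");crop(g,283,282,42,42,10,"pics/ls10.png")
E
python3 m.py; python3 -c "
import cv2,numpy as np
a=[cv2.imread('pics/'+n+'.png') for n in ('l10','ls10')];cv2.imwrite('pics/lens2.png',np.hstack([a[0][:400],a[1][:400]]))"
```

```text
lens blob top ((194.5, 239.5), 9.300638198852539) 221.0
lens side box 293 293 21 26
head top(top) ((310.576904296875, 192.3845977783203), (12.480754852294922, 13.312806129455566), 33.690067291259766)
[ 0.59898209 -0.17010597  0.168     ]
edges [0.03194989 0.0293319  0.03188838 0.02920545] [ -31.60325649 -122.66924401  148.17147492   57.44732036]
foot ((301.6153564453125, 213.07691955566406), (33.282012939453125, 59.35292053222656), 33.6900634765625)
```

View pics/mk.png

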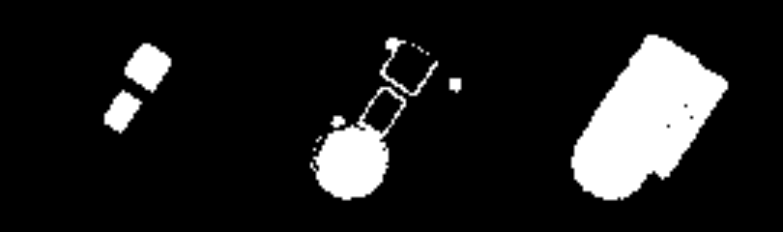

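View pics/mast7.png

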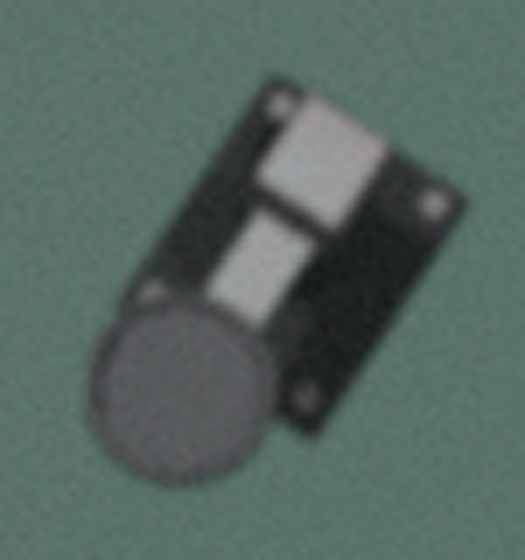

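View pics/mastside7.png

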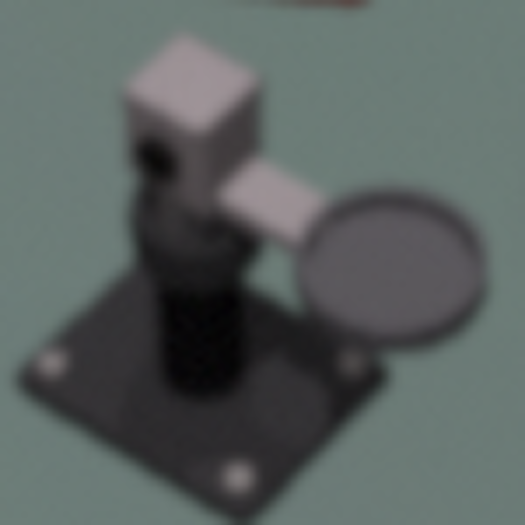

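View pics/lens2.png

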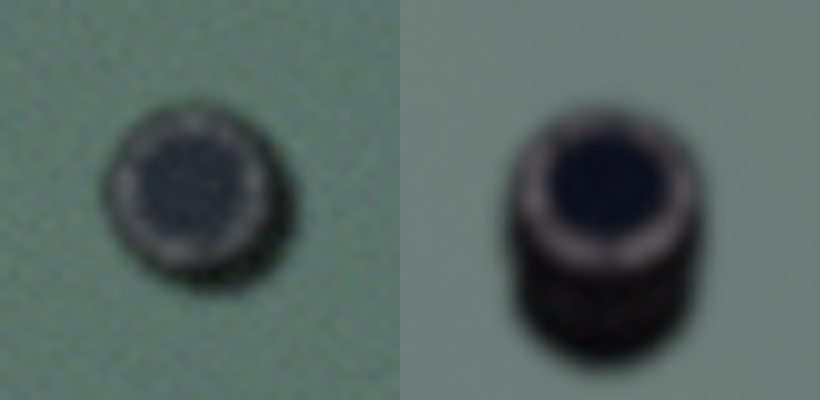

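Lens crop: the top ring's centre is at about (188,186) in the top crop and (607,187) in the side half. The mast crops give the head top, the cup rim and three foot corners. I'll triangulate and cross-check.

Run:
```python
from rig import *
from h import *
f=grab_frame("top");g=grab_frame("side")
T=lambda U,V,k,u0,v0:((U+.5)/k-.5+u0,(V+.5)/k-.5+v0)
lt=T(188,186,10,175,220);ls=T(207,187,10,283,282)
print("lens tri",tri(f,lt,g,ls),onz(f,*lt,.048),onz(g,*ls,.048))
mt=lambda U,V:T(U,V,7,265,170); ms=lambda U,V:T(U,V,7,245,155)
print("head",tri(f,mt(321,162),g,ms(191,84)),onz(f,*mt(321,162),.168),onz(g,*ms(191,84),.168))
print("cup",tri(f,mt(183,390),g,ms(393,262)),onz(f,*mt(183,390),.136),onz(g,*ms(393,265),.136))
for c in [(280,75),(468,200),(312,437)]: print("foot t",onz(f,*mt(*c),.012))
for c in [(15,380),(245,522),(388,378)]: print("foot s",onz(g,*ms(*c),.012))
print("head corners top")
P=np.array([onz(f,*mt(*c),.168) for c in [(313,93),(388,147),(335,232),(257,178)]]);print(P,P.mean(0))
P=np.array([onz(g,*ms(*c),.168) for c in [(183,35),(262,85),(197,132),(122,90)]]);print(P,P.mean(0))
```

```text
lens tri (array([0.49794652, 0.11410609, 0.04961328]), np.float64(0.0012417996168239385)) [0.49878484 0.11426319 0.048     ] [0.49737928 0.11333749 0.048     ]
head (array([ 0.59838602, -0.16984701,  0.16674902]), np.float64(0.00015716748562897022)) [ 0.59817974 -0.169774    0.168     ] [ 0.59813484 -0.16866151  0.168     ]
cup (array([ 0.52531426, -0.12674242,  0.1324757 ]), np.float64(0.0001387352273845481)) [ 0.52480046 -0.12664522  0.136     ] [ 0.52492434 -0.12240229  0.136     ]
foot t [ 0.66705565 -0.163858    0.012     ]
foot t [ 0.6211455  -0.23565101  0.012     ]
foot t [ 0.52920724 -0.17873866  0.012     ]
foot s [ 0.666562   -0.15823668  0.012     ]
foot s [ 0.57452401 -0.10176286  0.012     ]
foot s [ 0.52923824 -0.17292747  0.012     ]
head corners top
[[ 0.62180129 -0.16662184  0.168     ]
 [ 0.60408767 -0.19212231  0.168     ]
 [ 0.57444497 -0.17491254  0.168     ]
 [ 0.59197904 -0.14849238  0.168     ]] [ 0.59807824 -0.17053727  0.168     ]
[[ 0.60361921 -0.19117981  0.168     ]
 [ 0.57414011 -0.17056176  0.168     ]
 [ 0.59349209 -0.1470217   0.168     ]
 [ 0.62105254 -0.16361315  0.168     ]] [ 0.59807599 -0.1680941   0.168     ]
```

Checks:
- **Lens:** the two views agree to 1.2 mm, and its top comes out at 49.6 mm (given: 48).
- **Mast:** the foot edges give a yaw of about -31.6°. The foot measures about 85 x 108 mm, so this is the smaller mast. Head at (0.598,-0.169). The cup is 0.085 m away, as predicted.

Now I'll go above the lens with the jaws already along the mast's y.

```bash
cat >> h.py <<'E'
from scipy.spatial.transform import Rotation as Ro
YAW=-31.6
def goal(yaw=YAW):  # tool z down, tool y along mast +y
    a=np.radians(yaw);y=np.array([-np.sin(a),np.cos(a),0]);z=np.array([0,0,-1.]);return np.c_[np.cross(y,z),y,z]
def delta(s,p,yaw=YAW):
    q=s["orientation"];R=Ro.from_quat([q[1],q[2],q[3],q[0]]).as_matrix()
    d=R.T@(np.asarray(p)-s["eef_pos"])*100;r=Ro.from_matrix(R.T@goal(yaw)).as_rotvec(degrees=True);return d.round(2),r.round(2)
E
python3 - <<'E'
from rig import *
from h import *
s=state();print(delta(s,[.498,.1135,.16]),delta(s,[.498,.1135,.014]))
E
```

```text
(array([-43.76, -41.16,   5.86]), array([-1.000e-02,  0.000e+00,  1.339e+01])) (array([-43.76, -41.15,  20.46]), array([-1.000e-02,  0.000e+00,  1.339e+01]))
```

Emit:
apply_moves:
  steps:
    - [1,-4.4,-4.1,0,0,0,2]
    - [1,-8.8,-8.2,0,0,0,4]
    - [1,-13.2,-12.4,0,0,0,6]
    - [1,-17.6,-16.5,0,0,0,8]
    - [1,-22,-20.6,1,0,0,10]
    - [1,-26.4,-24.8,2,0,0,12]
    - [1,-30.8,-28.9,3,0,0,13.4]
    - [1,-35.2,-33,4,0,0,13.4]
    - [1,-39.6,-37.1,5,0,0,13.4]
    - [1,-43.8,-41.2,5.9,0,0,13.4]
    - [1,-43.8,-41.2,5.9,0,0,13.4]
    - [1,-43.8,-41.2,5.9,0,0,13.4]

```text
t: 1.95
eef_pos: [0.4982, 0.1131, 0.1598]
orientation: [-0.0, 0.273, 0.962, 0.0]
ft_force: [-0.8, 0.2, 0.0]
gripper_width: 0.093
```

Run:
```python
from rig import *
from h import *
s=state();print(s["t"],s["eef_pos"],s["qpos"],delta(s,[.498,.1135,.014]))
f=grab_frame("wrist");cv2.imwrite("pics/w1.png",f["image"][:,:,::-1])
print(proj(f,[.498,.1135,.048]),proj(f,s["eef_pos"]))
```

```text
1.95 [0.4981675  0.11313001 0.15979691] [ 1.73223282e-01 -2.26237547e-01  1.86515110e+00  2.44152523e-04
  1.50265778e+00 -8.45205352e-01] (array([ 0.03,  0.02, 14.58]), array([ 0.01, -0.01, -0.05]))
[277.63641184 206.04547161] [276.32211818 261.25651989]
```

View pics/w1.png

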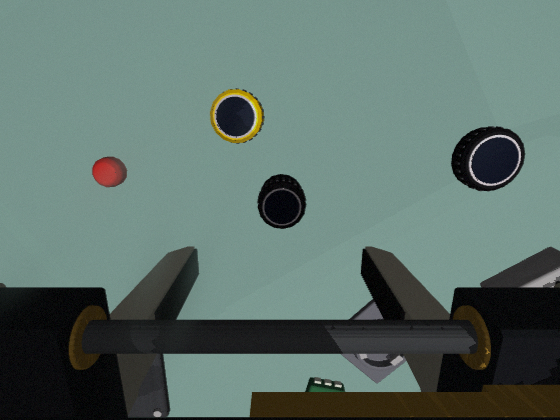

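The wrist view shows the black lens top at about (282,207), against (277.6,206) predicted. I'll correct from that.

Run:
```python
from rig import *
from h import *
f=grab_frame("wrist");s=state()
i=f["image"].astype(int);crop(f,240,165,85,75,8,"pics/w1c.png")
p=onz(f,282,207,.048);print(p,delta(s,[p[0],p[1],.014]))
```

```text
[0.50078514 0.11691887 0.048     ] (array([-0.08,  0.39, 14.6 ]), array([0.03, 0.01, 0.06]))
```

View pics/w1c.png

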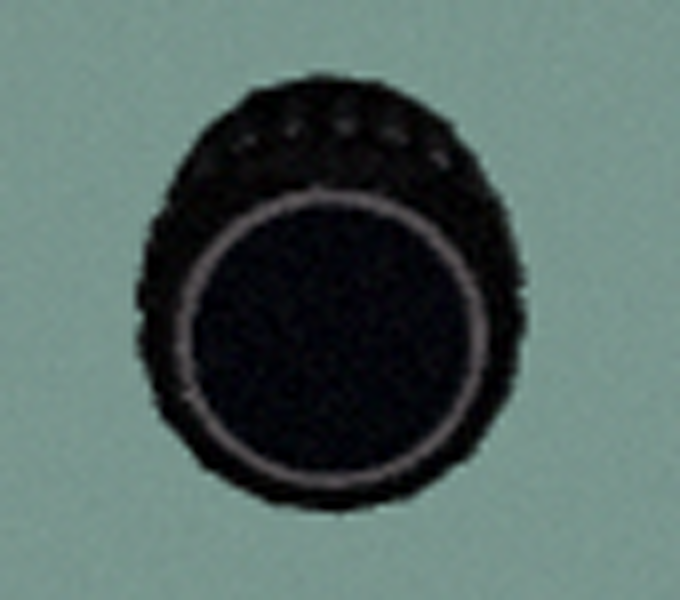

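The crop confirms the narrow black lens, with its ring centre at (281,207). I'll descend and grip.

Emit:
apply_moves:
  newtons: 20
  steps:
    - [1,-0.1,0.3,4,0,0,0]
    - [1,-0.1,0.3,8,0,0,0]
    - [1,-0.1,0.3,11,0,0,0]
    - [1,-0.1,0.3,13.5,0,0,0]
    - [1,-0.1,0.3,14.6,0,0,0]
    - [1,-0.1,0.3,14.6,0,0,0]
    - [0.6,-0.1,0.3,14.6,0,0,0]
    - [0.4,-0.1,0.3,14.6,0,0,0]
    - [0.4,-0.1,0.3,14.6,0,0,0]
    - [0.4,-0.1,0.3,14.6,0,0,0]
    - [0.4,-0.1,0.3,14.6,0,0,0]
    - [0.4,-0.1,0.3,14.6,0,0,0]

```text
t: 3.55
eef_pos: [0.5007, 0.1149, 0.0137]
orientation: [0.0, 0.272, 0.962, -0.0]
ft_force: [0.3, -0.5, 1.3]
gripper_width: 0.0435
```

The lens is gripped at 43.5 mm. Lifting it and carrying it above the cup.

Run:
```python
from rig import *
from h import *
s=state();print(delta(s,[.5253,-.125,.20]))
```

```text
(array([-14.67, -19.15, -18.63]), array([-0.  ,  0.  , -0.01]))
```

Emit:
apply_moves:
  steps:
    - [0.3,0,0,-1,0,0,0]
    - [0.3,0,0,-4,0,0,0]
    - [0.3,0,0,-9,0,0,0]
    - [0.3,0,0,-14,0,0,0]
    - [0.3,-1,-1.5,-18.6,0,0,0]
    - [0.3,-4,-5.2,-18.6,0,0,0]
    - [0.3,-7.5,-9.8,-18.6,0,0,0]
    - [0.3,-11,-14.4,-18.6,0,0,0]
    - [0.3,-13.5,-17.5,-18.6,0,0,0]
    - [0.3,-14.7,-19.1,-18.6,0,0,0]
    - [0.3,-14.7,-19.1,-18.6,0,0,0]
    - [0.3,-14.7,-19.1,-18.6,0,0,0]

```text
t: 5.05
eef_pos: [0.5258, -0.1237, 0.1998]
orientation: [0.0, 0.272, 0.962, 0.0]
ft_force: [0.1, 0.4, -0.9]
gripper_width: 0.0438
```

Run:
```python
from rig import *
from h import *
s=state();print(s["t"],s["eef_pos"],s["gripper_width"],s["qpos"].round(2))
f=grab_frame("wrist");cv2.imwrite("pics/w2.png",f["image"][:,:,::-1])
print(proj(f,[.5253,-.125,.136]),proj(f,[.598,-.169,.168]),proj(f,s["eef_pos"]))
t=grab_frame("side");crop(t,230,130,120,110,6,"pics/s2.png")
```

```text
5.05 [ 0.52576164 -0.12374125  0.19982059] 0.04378565962335876 [-0.28 -0.17  1.76  0.    1.56 -1.3 ]
[275.32299054 224.36972727] [276.14830655 346.78464271] [276.33563593 261.24581285]
```

View pics/w2.png

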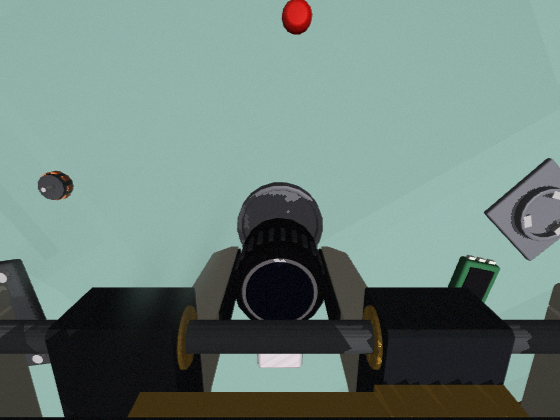

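View pics/s2.png

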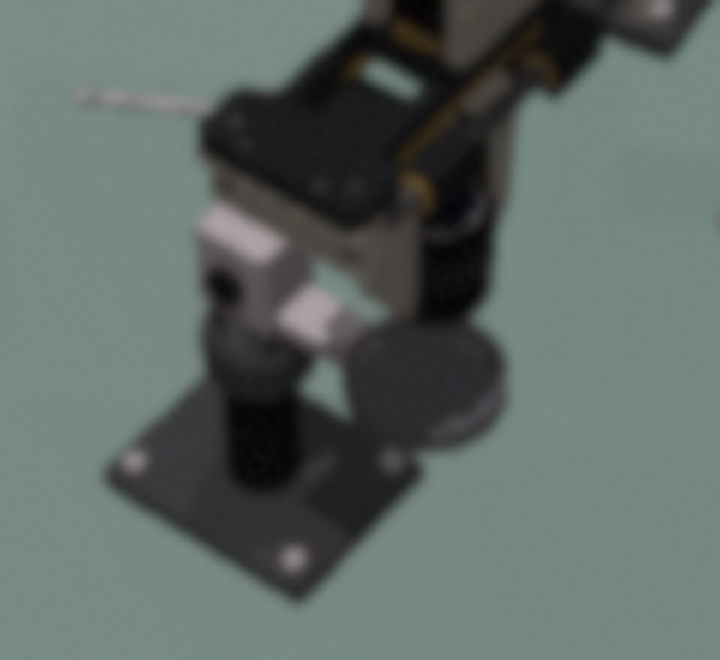

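The wrist view shows the held lens (ring centre near (280,291)) and the cup (edges 237–322, top edge 183) at almost the same column. I'll check the row offset too.

Run:
```python
from rig import *
from h import *
s=state();f=grab_frame("wrist");p=s["eef_pos"]
crop(f,225,170,110,160,3.6,"pics/w2c.png")
print("lens top expected",proj(f,p+[0,0,.0343]))
x=goal()[:,0]
c=np.array([.5253,-.125,.136]);print("rim far",proj(f,c+.033*x),"L/R",proj(f,c+.033*goal()[:,1]),proj(f,c-.033*goal()[:,1]))
# rel scale
print((proj(f,c+.034*x)-proj(f,c+.033*x)), "per mm y",proj(f,c+.001*goal()[:,1])-proj(f,c))
```

```text
lens top expected [275.67682317 293.76156768]
rim far [274.97718762 181.81683118] L/R [318.49417896 224.3863209 ] [231.79816916 224.3988802 ]
[-0.00540757 -1.34436328] per mm y [ 1.31357382e+00 -1.90292016e-04]
```

View pics/w2c.png

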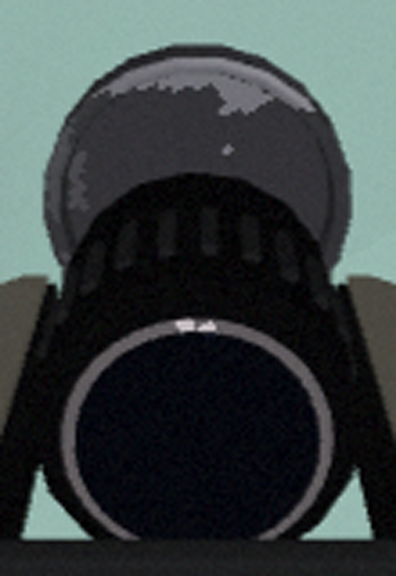

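Lens and cup agree within about 2 mm, against a clearance of 7 mm. Lowering it in, slowing at the end.

Emit:
apply_moves:
  steps:
    - [0.3,-0.1,-0.05,1.5,0,0,0]
    - [0.3,-0.1,-0.05,3.5,0,0,0]
    - [0.3,-0.1,-0.05,4.6,0,0,0]
    - [0.3,-0.1,-0.05,5.1,0,0,0]
    - [0.3,-0.1,-0.05,5.4,0,0,0]
    - [0.3,-0.1,-0.05,5.6,0,0,0]
    - [0.3,-0.1,-0.05,5.7,0,0,0]
    - [0.3,-0.1,-0.05,5.7,0,0,0]

```text
t: 6.2
eef_pos: [0.5264, -0.1257, 0.1428]
orientation: [0.0, 0.272, 0.962, -0.0]
ft_force: [0.4, -0.9, -1.1]
gripper_width: 0.0436
```

Emit:
apply_moves:
  steps:
    - [0.3,0,0,0.05,0,0,0]
    - [0.3,0,0,0.1,0,0,0]
    - [0.3,0,0,0.1,0,0,0]

```text
t: 6.58
eef_pos: [0.5264, -0.1257, 0.1417]
orientation: [0.0, 0.272, 0.962, -0.0]
ft_force: [-0.4, 1.0, -0.4]
gripper_width: 0.0436
```

Run:
```python
from rig import *
from h import *
s=state();print(s["eef_pos"],s["ft_force"])
f=grab_frame("wrist");crop(f,210,150,140,190,3,"pics/w3.png")
f=grab_frame("side");crop(f,230,130,120,110,6,"pics/s3.png")
```

```text
[ 0.5263608  -0.12565501  0.14166445] [-0.43171139  0.98338906 -0.38342364]
```

View pics/w3.png

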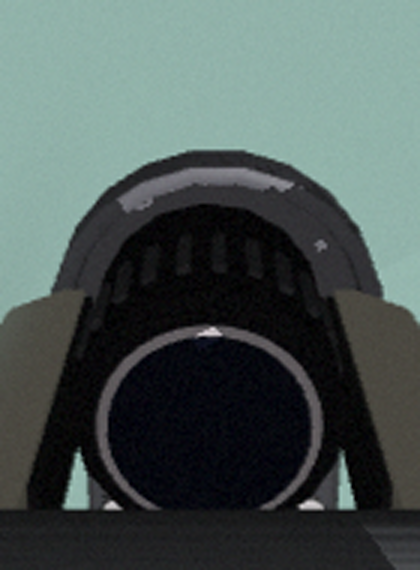

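View pics/s3.png

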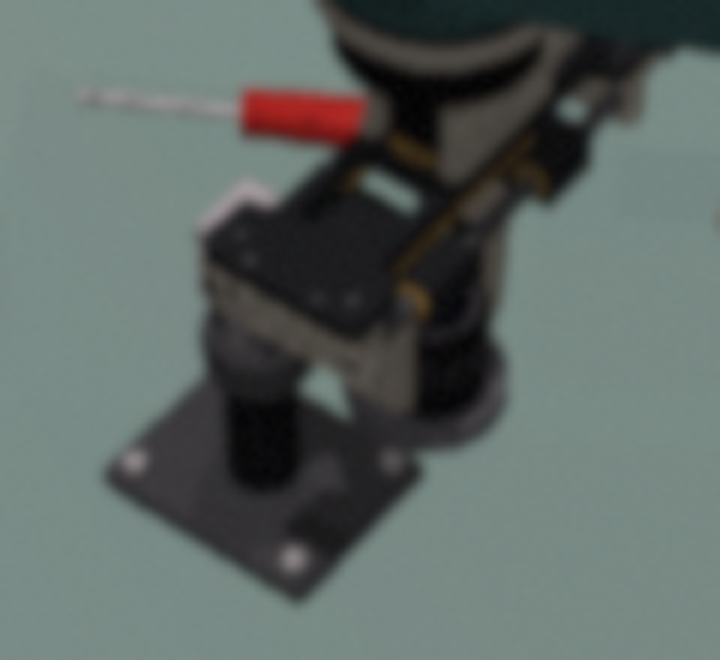

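The lens base is inside the rim in both views (crop w3 around (215,200), s3 around (460,400)). I'll lower by half-millimetres until I feel contact.

Emit:
apply_moves:
  steps:
    - [0.3,0,0,0.05,0,0,0]
    - [0.3,0,0,0.05,0,0,0]

```text
t: 6.92
eef_pos: [0.5264, -0.1257, 0.1416]
orientation: [0.0, 0.272, 0.962, 0.0]
ft_force: [-2.3, 0.4, 5.1]
gripper_width: 0.0435
```

There's contact: 5 N up, at the expected height. Releasing.

Emit:
apply_moves:
  steps:
    - [0.5,0,0,0,0,0,0]
    - [0.6,0,0,0,0,0,0]
    - [0.75,0,0,0,0,0,0]
    - [0.75,0,0,0,0,0,0]
    - [0.75,0,0,0,0,0,0]
    - [0.75,0,0,-1,0,0,0]
    - [0.75,0,0,-3,0,0,0]
    - [0.75,0,0,-6,0,0,0]
    - [0.75,0,0,-9,0,0,0]
    - [0.75,0,0,-9,0,0,0]

```text
t: 8.18
eef_pos: [0.5272, -0.1259, 0.2351]
orientation: [0.002, 0.272, 0.962, -0.0]
ft_force: [0.3, 1.1, -0.5]
gripper_width: 0.0696
```

Run:
```python
from rig import *
from h import *
s=state();print(s["t"],s["eef_pos"],delta(s,[.598,-.169,.2316]))
f=grab_frame("wrist");cv2.imwrite("pics/w4.png",f["image"][:,:,::-1])
f=grab_frame("top");crop(f,250,150,100,100,6,"pics/t4.png")
f=grab_frame("side");crop(f,230,130,120,110,6,"pics/s4.png")
```

```text
8.175 [ 0.52721785 -0.12588139  0.23508935] (array([-8.29,  0.04,  0.39]), array([ 0.07,  0.27, -0.01]))
```

View pics/w4.png

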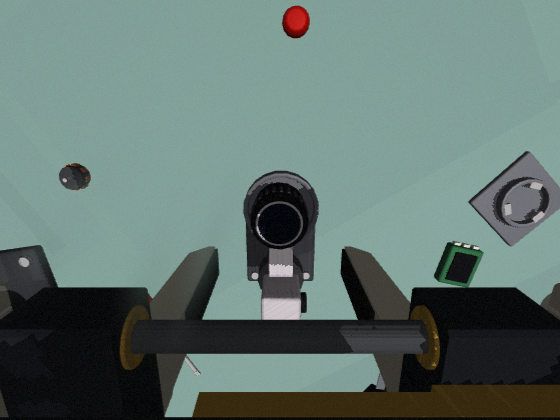

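View pics/s4.png

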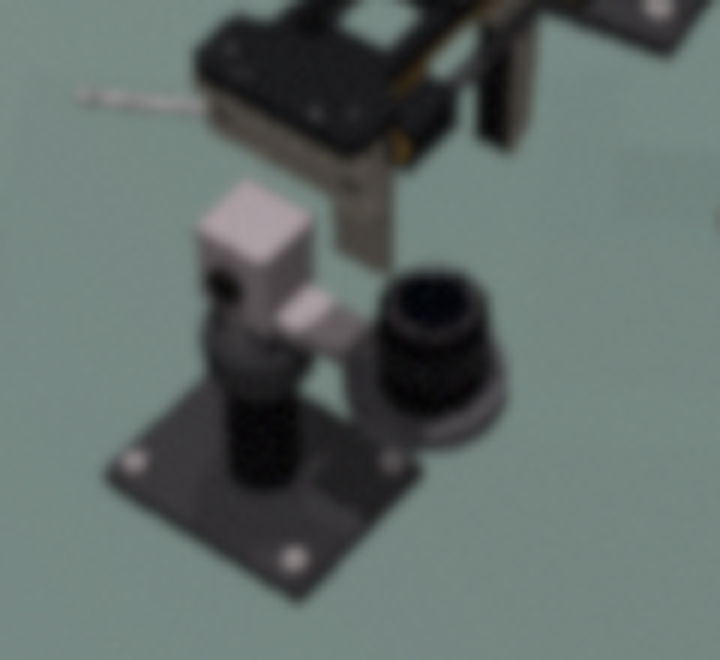

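The lens stands upright in the cup and has been let go. In the wrist view the head top is at columns 263–300, the button is on the right (+y), and the yaw is aligned. I'll go over the head and take one check.

Emit:
apply_moves:
  steps:
    - [0.75,-3,0,0,0,0,0]
    - [0.75,-6.5,0.1,0,0,0,0]
    - [0.75,-8.4,0.1,0,0,0,0]
    - [0.75,-8.4,0.1,1,0,0,0]
    - [0.75,-8.4,0.1,2,0,0,0]
    - [0.75,-8.4,0.1,2,0,0,0]

```text
t: 9.07
eef_pos: [0.5975, -0.1683, 0.2099]
orientation: [-0.001, 0.272, 0.962, 0.0]
ft_force: [0.4, 1.4, -0.0]
gripper_width: 0.0697
```

Run:
```python
from rig import *
from h import *
s=state();print(s["t"],s["eef_pos"],delta(s,[.598,-.169,.1265]))
f=grab_frame("wrist");cv2.imwrite("pics/w5.png",f["image"][:,:,::-1])
p=s["eef_pos"];print(proj(f,[.598,-.169,.168]),proj(f,p))
x=goal()[:,0];y=goal()[:,1];c=np.array([.598,-.169,.168])
print([proj(f,c+.018*a*x+.017*b*y).round(1) for a in(1,-1) for b in (-1,1)])
```

```text
9.075 [ 0.59750684 -0.16831486  0.20986387] (array([-0.09, -0.03,  8.34]), array([-0.02, -0.1 ,  0.01]))
[276.42227128 235.66726516] [276.33323401 261.23233407]
[array([251.3, 211. ]), array([301.3, 210.9]), array([252.7, 259.3]), array([300.4, 259.2])]
```

View pics/w5.png

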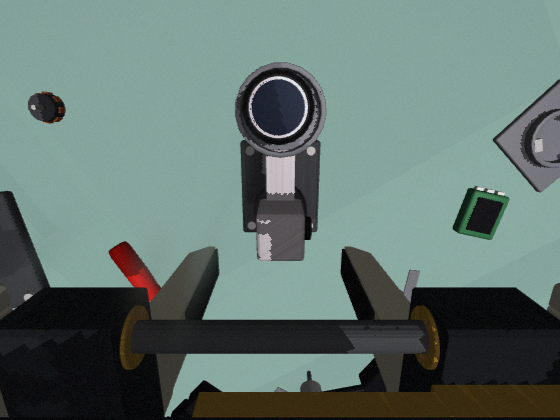

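The head is centred between the fingers (column 281, against 280.5 expected with the known camera bias). Its near edge suggests about 1–2 mm more in tool -x. Descending.

Emit:
apply_moves:
  steps:
    - [0.75,-0.2,0,2,0,0,0]
    - [0.75,-0.2,0,4.5,0,0,0]
    - [0.75,-0.2,0,6.8,0,0,0]
    - [0.75,-0.2,0,8.0,0,0,0]
    - [0.75,-0.2,0,8.3,0,0,0]
    - [0.75,-0.2,0,8.3,0,0,0]

```text
t: 9.88
eef_pos: [0.6003, -0.17, 0.1286]
orientation: [0.0, 0.272, 0.962, -0.0]
ft_force: [-0.3, -0.9, -0.7]
gripper_width: 0.0696
```

Emit:
apply_moves:
  newtons: 30
  steps:
    - [0.6,0,0,0.2,0,0,0]
    - [0.5,0,0,0.2,0,0,0]
    - [0.43,0,0,0.2,0,0,0]
    - [0.4,0,0,0.2,0,0,0]
    - [0.35,0,0,0.2,0,0,0]
    - [0.3,0,0,0.2,0,0,0]
    - [0.3,0,0,0.2,0,0,0]
    - [0.3,0,0,0.2,0,0,0]

```text
t: 10.88
eef_pos: [0.6003, -0.1697, 0.1264]
orientation: [0.0, 0.272, 0.962, 0.0]
ft_force: [3.6, 5.4, 3.9]
gripper_width: 0.0338
```

The opening is 33.8 mm, so the button is fully in. Lifting slowly, easing off around the first stop, with a 0.5 mm side correction.

Emit:
apply_moves:
  steps:
    - [0.3,0,0.05,-0.3,0,0,0]
    - [0.3,0,0.05,-0.8,0,0,0]
    - [0.3,0,0.05,-1.5,0,0,0]
    - [0.3,0,0.05,-2.3,0,0,0]
    - [0.3,0,0.05,-3.1,0,0,0]
    - [0.3,0,0.05,-3.9,0,0,0]
    - [0.3,0,0.05,-4.7,0,0,0]
    - [0.3,0,0.05,-5.2,0,0,0]
    - [0.3,0,0.05,-5.5,0,0,0]
    - [0.3,0,0.05,-5.5,0,0,0]

```text
t: 12.12
eef_pos: [0.6004, -0.1695, 0.1813]
orientation: [0.0, 0.272, 0.962, -0.0]
ft_force: [1.0, 0.3, -3.1]
gripper_width: 0.0337
```

Run:
```python
from rig import *
from h import *
f=grab_frame("wrist");cv2.imwrite("pics/w6.png",f["image"][:,:,::-1])
f=grab_frame("side");crop(f,230,110,120,110,6,"pics/s6.png")
```

```text
(no output)
```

View pics/w6.png

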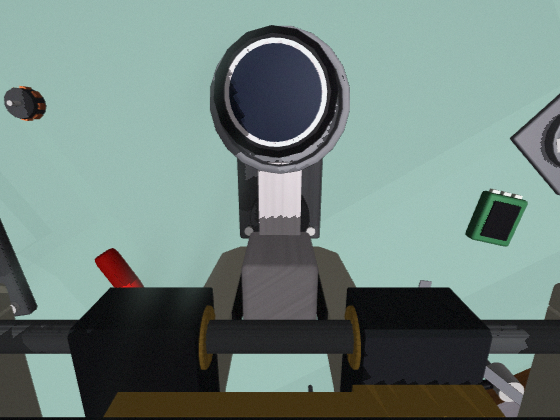

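View pics/s6.png

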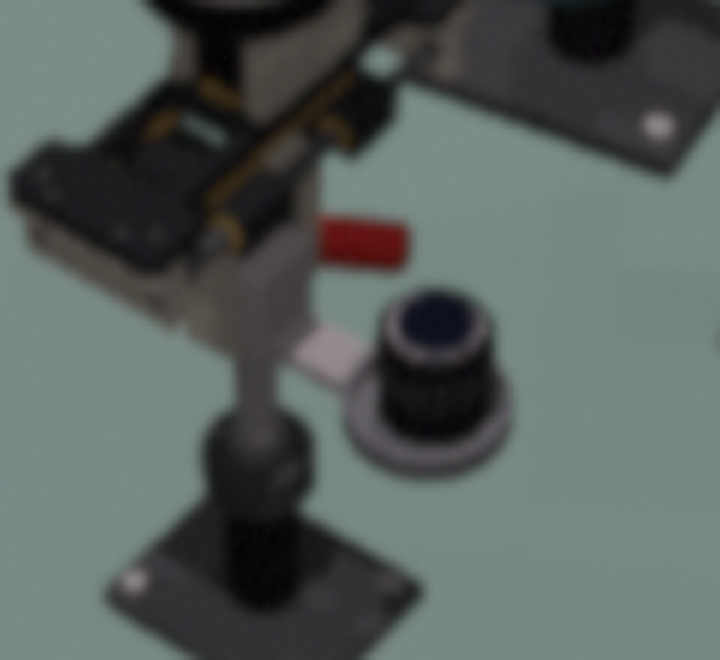

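The head has risen about 55 mm on its thin tube, with the lens upright in the cup. Continuing past the first stop.

Emit:
apply_moves:
  steps:
    - [0.3,0,0,-0.3,0,0,0]
    - [0.3,0,0,-0.6,0,0,0]
    - [0.3,0,0,-0.9,0,0,0]
    - [0.3,0,0,-1.4,0,0,0]
    - [0.3,0,0,-2.1,0,0,0]
    - [0.3,0,0,-2.9,0,0,0]
    - [0.3,0,0,-3.7,0,0,0]
    - [0.3,0,0,-4.5,0,0,0]
    - [0.3,0,0,-5.2,0,0,0]
    - [0.3,0,0,-5.7,0,0,0]
    - [0.3,0,0,-6.0,0,0,0]
    - [0.3,0,0,-6.0,0,0,0]

```text
t: 13.72
eef_pos: [0.6004, -0.1695, 0.2413]
orientation: [0.0, 0.272, 0.962, -0.0]
ft_force: [0.5, -0.6, -4.2]
gripper_width: 0.0337
```

Emit:
apply_moves:
  steps:
    - [0.3,0,0,-0.2,0,0,0]
    - [0.3,0,0,-0.4,0,0,0]
    - [0.3,0,0,-0.45,0,0,0]
    - [0.3,0,0,-0.5,0,0,0]
    - [0.3,0,0,-0.5,0,0,0]

```text
t: 14.35
eef_pos: [0.6004, -0.1695, 0.2462]
orientation: [0.0, 0.272, 0.962, -0.0]
ft_force: [0.8, -1.3, -4.5]
gripper_width: 0.0341
```

Emit:
apply_moves:
  steps:
    - [0.3,0,0,-0.05,0,0,0]
    - [0.3,0,0,-0.1,0,0,0]
    - [0.3,0,0,-0.1,0,0,0]

```text
t: 14.72
eef_pos: [0.6003, -0.1694, 0.2466]
orientation: [-0.0, 0.272, 0.962, 0.0]
ft_force: [3.2, -1.9, -11.9]
gripper_width: 0.034
```

The stop is felt: 12 N pulling down, with the tool held at .2466 (.2464 predicted). I'll hold for a second and check.

Emit:
apply_moves:
  steps:
    - [0.3,0,0,0,0,0,0]
    - [0.3,0,0,0,0,0,0]
    - [0.3,0,0,0,0,0,0]
    - [0.3,0,0,0,0,0,0]
    - [0.3,0,0,0,0,0,0]
    - [0.3,0,0,0,0,0,0]
    - [0.3,0,0,0,0,0,0]
    - [0.3,0,0,0,0,0,0]

```text
t: 15.72
eef_pos: [0.6003, -0.1694, 0.2467]
orientation: [-0.0, 0.272, 0.962, 0.0]
ft_force: [2.5, -3.2, -24.8]
gripper_width: 0.0338
```

Run:
```python
from rig import *
from h import *
s=state();print(s["t"],s["ft_force"],s["eef_pos"])
f=grab_frame("wrist");cv2.imwrite("pics/w7.png",f["image"][:,:,::-1])
f=grab_frame("side");crop(f,230,90,120,120,5,"pics/s7.png")
x=goal()[:,0];p=np.array([.599,-.169,0])+.085*x;print("lens top if fully out",(np.array(proj(f,p+[0,0,.296]))-[230,90])*5,"rim",(np.array(proj(f,p+[0,0,.256]))-[230,90])*5)
```

```text
15.725 [  2.50758542  -3.1818365  -24.78144011] [ 0.60028455 -0.16939957  0.24669711]
lens top if fully out [355.94372841 264.37153146] rim [354.44934881 330.21048635]
```

View pics/w7.png

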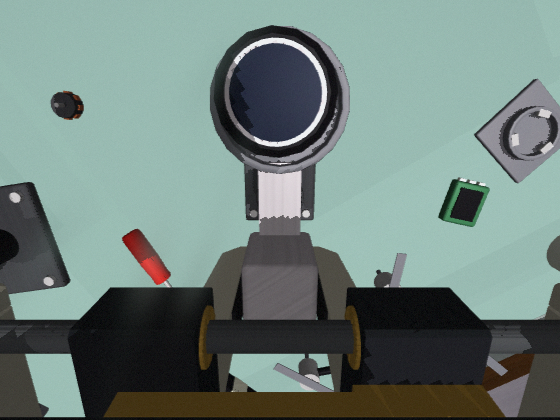

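View pics/s7.png

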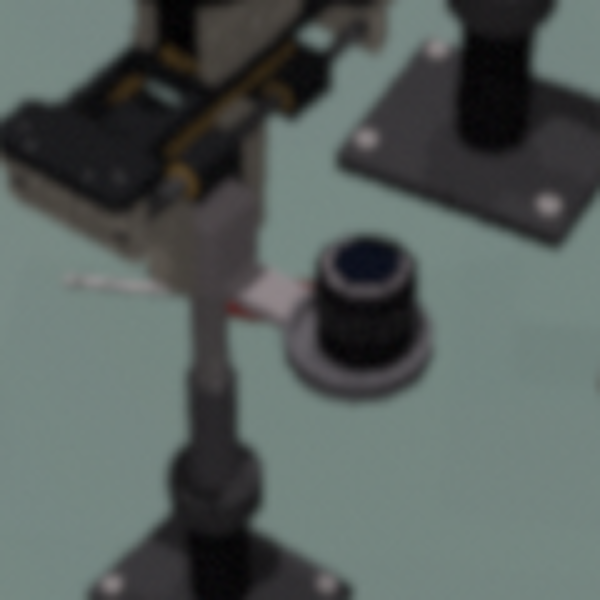

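Both tubes are out, and the lens top at (365,262) matches the fully-out prediction of (356,264). The pull on the stop is creeping up (12 to 25 N), so I'll back the command off slightly and firm the grip.

Emit:
apply_moves:
  newtons: 40
  steps:
    - [0.3,0,0,0.04,0,0,0]
    - [0.3,0,0,0.04,0,0,0]
    - [0.3,0,0,0.04,0,0,0]
    - [0.3,0,0,0.04,0,0,0]
    - [0.3,0,0,0.04,0,0,0]
    - [0.3,0,0,0.04,0,0,0]

```text
t: 16.58
eef_pos: [0.6003, -0.1695, 0.2467]
orientation: [-0.0, 0.272, 0.962, -0.0]
ft_force: [2.2, -2.1, -23.0]
gripper_width: 0.034
```

Emit:
apply_moves:
  steps:
    - [0.3,0,0,0,0,0,0]
    - [0.3,0,0,0,0,0,0]
    - [0.3,0,0,0,0,0,0]
    - [0.3,0,0,0,0,0,0]
    - [0.3,0,0,0,0,0,0]
    - [0.3,0,0,0,0,0,0]
    - [0.3,0,0,0,0,0,0]
    - [0.3,0,0,0,0,0,0]

```text
t: 17.58
eef_pos: [0.6004, -0.1694, 0.2467]
orientation: [-0.0, 0.272, 0.962, 0.0]
ft_force: [0.8, -1.6, -25.1]
gripper_width: 0.0336
```

It's steady: .2467 m, a pull of about 25 N, width 33.6 mm. Handing in.

Run:
```python
from rig import *
s=state();print(s["t"],s["eef_pos"],s["ft_force"],s["gripper_width"])
print(job_done())
```

```text
17.575 [ 0.60036138 -0.16943562  0.24669244] [  0.7648718   -1.55545971 -25.10043111] 0.03357923970159806
the job is handed in; nothing more can be done
None
```

I set the tall black lens upright in the smaller mast's cradle and let go of it on a 5 N contact. I then squeezed in the release button, pulled the head up past its first stop to the second, and handed the job in at 17.6 s while still holding it there.

Last checks:
- **Button:** the finger opening was 33.6 mm (34 mm means fully in), with the grip set to 40 N.
- **Height:** the tool rose 120.3 mm from where it gripped the head, which matches both tubes fully out. It stayed at the stop for the last three seconds.
- **Lens:** the last pictures, two seconds before hand-in, showed it upright in the cup within about 2 mm of the predicted place.
- **Other things:** none of the other objects I could see in those views looked disturbed, but I did not measure them again.

Two readings did not agree perfectly:
- **Wrist camera:** it read about 3 mm off to one side, so I corrected for that by comparing the lens with the cup and head in the same picture.
- **Pull on the stop:** it crept from 12 to 25 N. After I backed off 0.4 mm it read 23 N, then 25 N at hand-in.

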